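# Hold the gluing press open with its lever

### The arm

A 7-joint arm with a two-finger parallel gripper is mounted at the origin on the work surface. World frame = base frame: x ahead of the robot, y to its left, z up, the work surface at z = 0. Lengths are in mm, angles in rad, forces in N, time in s.
With the tool pointing down it reaches from about 400 to 875 mm from the base axis. Payload 4.4 kg.
Tool frame: the origin (TCP) lies at the centre of the arm's flange, where the gripper is bolted on; the fingertips stand 173 mm ahead of it and the grasp point (between the pads) lies 155 mm ahead of it; z points along the fingers, y is the direction in which the jaws open and shut (so a half turn about z gives the same grasp; the last joint's range is limited). The gripper opens to 85 mm and grips with 20 to 120 N. Pads are 22 mm wide; open, the fingers measure 114 mm over their backs; the gripper's body (76 mm by 85 mm) begins 54 mm behind the grasp point. The pads swing forward as they close: fully open they stand 13 mm farther back than shut.
Start: joints at [1.251, 0.628, 0.038, 1.517, -0.027, 0.996, -0.02], TCP at [163.225, -629.184, 404.713] pointing down, gripper open.
Joint ranges: [-3.06, 3.06], [-0.37, 2.12], [-1.25, 1.32], [0.18, 2.47], [-1.1, 4.24], [0.23, 1.98], [-2.94, 2.94]. Speed limits (rad/s): [2.57, 2.57, 3.14, 3.14, 3.14, 3.14, 3.14].

### API

Orientations are given as [roll, pitch, yaw] about the fixed x, y, z axes, in that order (R = Rz(yaw) Ry(pitch) Rx(roll)).
In Python, from cell import * gives the robot as it stands. The module is installed in compiled form; this text tells all that it offers.
- The arm moves only by the shell command python3 -m jog 'ROWS'. ROWS is JSON, one flat list of numbers, 5 for each row, row after row: the shift along the tool's x, y, z in mm, then the turn about the tool's z in degrees, then the finger opening in mm, from 0 to 85.4. A call has 1 to 20 rows; each row is the pose to reach, as a shift and turn from the pose commanded when the call began, along the tool's axes at that moment; what a row does not reach only later rows make up. A row lasts 1/12 s, in which the tool goes at most 41.7 mm and 7.16 degrees, less where a joint would pass 70% of its speed; a pose out of reach is approached as far as the arm can. A call with a gripper value outside its range is refused whole. The fingers move at their own pace and stop on an object; the grip force is fixed at half the most. Time passes only in rows, so rows that repeat a pose let the fingers close. It gives the time, the measured TCP pose, the force and the opening at its end, in the units of the state.
- read_state(): the state, without advancing time (a new reading comes with each control period).
- get_image(name): name is "side" or "top" or "wrist"; returns (picture, depth): 384x512x3 uint8, blue, green, red; 384x512 float32, mm along the optical axis (not along the pixel's ray), 0 where there is no reading.
- camera_params(name): a dict with "K" (3x3 intrinsics, pixels), "T" (4x4, takes a point from camera to world coordinates). Camera axes: x right, y up, looking along -z (the intrinsics and any distortion apply to the point x, -y, -z); pixel columns grow to the right and rows downward; lengths in mm; the calibration is good to about 2 mm. A picture is of the moment at which its call begins: read the wrist's pose just before it. camera_params takes no time and is no camera call; for the wrist camera it gives the pose at the moment of the call.
- finish_job(): hands the job in, once; it reports no verdict.
The state is a dict: "clock": time; "qpos": joint angles; "qd": joint speeds; "tau": joint torques, N m; "eef_pos": TCP position; "tool_rot": TCP orientation; "force": force on the tool from outside, world axes, zero at the start; "torque": the same for the moment, N m; "width": finger opening in mm.
Only numpy, scipy, OpenCV 4.12 (cv2) and the standard library are available. Lean on these libraries where they do the work, as an engineer would, in place of code of your own. Each camera call takes 0.05 s, during which the arm holds its last target.

### The job

On the craft bench stands a small gluing press: its heavy blue steel flap lies shut on a glued wooden tag. Press the red pad at the long end of the lever all the way down to its rubber stop, so that the short end raises the flap, and finish while still holding the lever down with the flap up, so that a colleague can take the tag out. Do not touch the flap itself, do not lift the lever out of its saddle, and leave the jar, eraser, pencil and tag where they are.

Things in the scene. Friction and masses are not known exactly. Their poses are not given: they have to be found in the camera images.
- press: Fixed plywood base, 12 mm thick, 160 mm along its x, y = -255 to +275 mm; origin on the bench, z up. In its frame the lever lies along y over x = 0: red pad towards -y, saddle at y = +20 mm, flap from y = +85 to +240 mm, hinged at y = +250 mm. A rubber stop, top 18 mm above the bench, lies under the lever's long end at y = -205 mm.
- saddle (a point): Middle of the two steel V-notches (on the press, 60 mm above the bench) in which the lever's axle rests and turns; axes those of the press.
- lever: Loose wooden lever: bar 30 wide, 14 mm thick, steel roller at the short end 80 mm from the axle, 3 mm under the flap's lip. Its axle (10 mm rod along x) just lies in the saddle. Origin mid-axle. Frame level at rest, when the bar slopes 0.384 rad up to the pad (-y); pressing turns it 0.53 rad about x to the stop, bar then 0.144 rad down. Tips back when let go.
- pad (a point): Centre of the top of the red pad on the lever's long end (45 mm across, 60 mm along the bar, parallel to the bar), 220 mm from the axle along the bar, 12 mm above the bar's middle line. About 154 mm above the bench at rest, 40 mm when fully down. About 4 to 8 N here hold the flap up. Axes those of the lever.
- flap (a joint): Opening angle of the heavy steel flap (blue, yellow edge strip, 150 x 155 x 12 mm, about 2.5 kg) about its hinge; 0 shut, about 0.25 rad when the lever is fully down. It falls shut unless the lever carries it.
- flap_lip (a point): Middle of the upper edge of the flap's free lip, over the lever's roller; 54 mm above the bench when shut.
- tag: Glued wooden tag 60 x 50 x 5 mm on the press bed under the flap; origin at the centre of its underside. Leave alone.
- jar: Green paint jar with white cap, 48 mm across, 60 mm high, on the bench beside the press; origin at the centre of its underside. Leave alone.
- eraser: White eraser 58 x 26 x 16 mm on the bench beside the press; origin at the centre of its underside. Leave alone.
- pencil: Yellow pencil with red end, 162 mm long, 8 mm thick, along its x, on the bench beside the press; origin at its underside, mid-length. Leave alone.

How it is judged (in metres and radians):
On the way:
1. the fingers press on the lever and its short end has lifted the flap by at least 0.1 rad (value of joint flap above 0.1 rad and contact force between the fingers and lever above 1 N and contact force between lever and flap above 1 N), for 0.1 s.
At the end, for the whole second after the job is handed in: The flap stands still, open by 0.21 to 0.32 rad, carried by the lever (over 3 N between them); the fingers press on the lever with over 1.5 N; the lever's axle lies in its saddle (within 6 mm). The robot is still holding the lever down (value of joint flap between 0.21 and 0.32 rad and velocity of joint flap between -0.1 and 0.1 rad/s and contact force between the fingers and lever above 1.5 N and contact force between lever and flap above 3 N and distance between lever and saddle below 0.006 m); the arm keeps its last pose, push and grip.
It fails at once if the robot touches the flap (over 1 N) (contact force between any of the fingers, the arm and flap above 1 N).
It fails at once if the lever leaves its saddle (axle more than 10 mm away) (distance between lever and saddle above 0.01 m).
It fails at once if the tag is moved by more than 10 mm (distance of tag from where it was at the start of the episode above 0.01 m).
It fails at once if the jar, eraser or pencil is moved by more than 15 mm (distance of any of jar, eraser, pencil from where it was at the start of the episode above 0.015 m).
It also fails if it takes over 32 s, if anything falls off the work surface, if the arm or the gripper's body presses on something with over 40 N, if the wrist force passes 120 N, or if a joint passes its speed limit or range.

## Working session

There is one attempt and no reset: what is moved stays moved. The work goes in short steps, Python scripts to look and compute and a shell command to move; the robot and the scene stay as the last step left them, time stands still between calls to the robot, and variables do not carry over. Pictures are saved under pics/ and viewed, and the job is handed in when it is done.

```bash
mkdir -p pics
python3 - <<'E'
from cell import *
import cv2
s=read_state()
print({k:(s[k]) for k in ('clock','eef_pos','tool_rot','force','width')})
for n in ("top","side","wrist"):
    p,d=get_image(n); cv2.imwrite(f"pics/{n}0.png",p)
    c=camera_params(n); print(n,c)
    import numpy as np; np.savez(f"pics/{n}0.npz",p=p,d=d,K=c["K"],T=c["T"])
E
```

```text
{'clock': 0.0, 'eef_pos': array([ 163.1350401 , -628.89588569,  403.7732736 ]), 'tool_rot': array([-3.13967872e+00,  1.48997924e-05,  2.53721250e-01]), 'force': array([0.58184336, 0.29442577, 1.22319436]), 'width': 85.38612267342594}
top {'K': array([[375.42908639,   0.        , 255.57218356],
       [  0.        , 375.42908639, 189.48987482],
       [  0.        ,   0.        ,   1.        ]]), 'T': array([[-9.96677775e-03,  9.87971702e-01, -1.54313249e-01,
         4.53372984e+02],
       [-9.99948638e-01, -1.01313246e-02, -2.79925575e-04,
         6.52013945e+01],
       [-1.83995617e-03,  1.54302533e-01,  9.88021934e-01,
         8.74428683e+02],
       [ 0.00000000e+00,  0.00000000e+00,  0.00000000e+00,
         1.00000000e+00]])}
side {'K': array([[491.25058459,   0.        , 261.64834942],
       [  0.        , 491.25058459, 181.54212876],
       [  0.        ,   0.        ,   1.        ]]), 'T': array([[-8.13675093e-01,  3.03189537e-01, -4.95992890e-01,
         7.58942042e+01],
       [-5.81221384e-01, -4.08594828e-01,  7.03727199e-01,
         7.59792616e+02],
       [ 1.07025945e-02,  8.60886968e-01,  5.08683677e-01,
         6.28504344e+02],
       [ 0.00000000e+00,  0.00000000e+00,  0.00000000e+00,
         1.00000000e+00]])}
wrist {'K': array([[334.70950564,   0.        , 258.51272795],
       [  0.        , 334.70950564, 183.1913323 ],
       [  0.        ,   0.        ,   1.        ]]), 'T': array([[ 2.48909885e-01,  9.17050986e-01,  3.11546720e-01,
         2.44451301e+02],
       [-9.68523486e-01,  2.36501973e-01,  7.76471093e-02,
        -6.07605277e+02],
       [-2.47505568e-03, -3.21067448e-01,  9.47053097e-01,
         3.71871166e+02],
       [ 0.00000000e+00,  0.00000000e+00,  0.00000000e+00,
         1.00000000e+00]])}
```

View pics/top0.png

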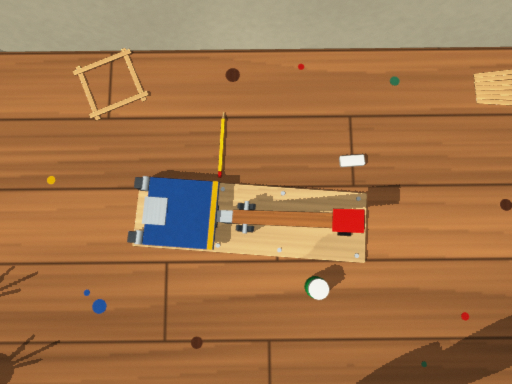

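View pics/side0.png

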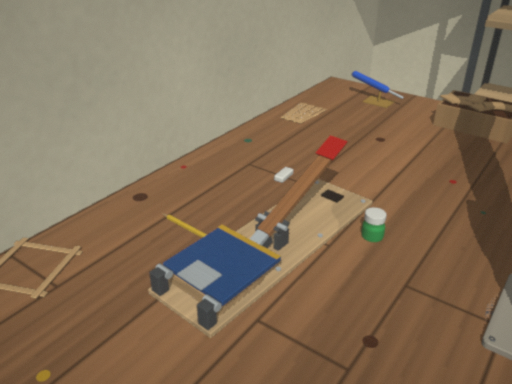

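The top view shows the red pad at about (348,220), the saddle blocks at (246,217), the blue flap at (180,213), the jar at (318,288), the eraser at (352,160) and the pencil at (222,145). In the side view the pad is at (332,148). The arm is clear of all of them. Next I'll measure the pad and the press axis.

```bash
cat > h.py <<'E'
import numpy as np,cv2
def load(n):
    z=np.load(f"pics/{n}.npz"); return z['p'],z['d'],z['K'],z['T']
def ray(K,T,u,v):
    r=np.array([(u-K[0,2])/K[0,0],-(v-K[1,2])/K[1,1],-1.]); return T[:3,3],T[:3,:3]@r
def onz(K,T,u,v,z):
    o,r=ray(K,T,u,v); return o+r*(z-o[2])/r[2]
def red(p,lo=(0,170,110),hi=(6,255,255)):
    h=cv2.cvtColor(p,cv2.COLOR_BGR2HSV); return cv2.inRange(h,lo,hi)
def blobs(m,minA=25):
    n,l,st,c=cv2.connectedComponentsWithStats(m); return [(c[i],st[i],l==i) for i in range(1,n) if st[i,4]>=minA]
E
python3 - <<'E'
from h import *
R={}
for n in('top0','side0'):
    p,d,K,T=load(n)
    for c,st,m in blobs(red(p)):
        if st[4]<200: continue
        pts=np.argwhere(m); dd=d[m]
        P=np.array([T[:3,3]+ray(K,T,u,v)[1]*d[v,u] for v,u in pts if d[v,u]>0])
        print(n,c,st,'depth med',np.median(P,0).round(1),'ray154',onz(K,T,*c,154).round(1))
        R[n]=ray(K,T,*c)
        print(cv2.minAreaRect(pts[:,::-1].astype(np.float32)))
(o1,r1),(o2,r2)=R['top0'],R['side0']
A=np.c_[r1,-r2]; t=np.linalg.lstsq(A,o2-o1,rcond=None)[0]
print('tri',o1+r1*t[0],o2+r2*t[1])
p,d,K,T=load('top0')
h=cv2.cvtColor(p,cv2.COLOR_BGR2HSV)
for nm,lo,hi,z in(('yellow',(22,150,120),(32,255,255),50),('blue',(105,150,60),(125,255,255),54),('white',(0,0,170),(180,60,255),16),('green',(50,100,40),(85,255,255),30)):
    for c,st,m in blobs(cv2.inRange(h,lo,hi),60):
        box=cv2.boxPoints(cv2.minAreaRect(np.argwhere(m)[:,::-1].astype(np.float32)))
        print(nm,c.round(1),st[4],onz(K,T,*c,z).round(1),[onz(K,T,*b,z)[:2].round(0).tolist() for b in box])
E
```

```text
top0 [348.14018692 220.28037383] [332 209  33  24 749] depth med [ 504.4 -111.7  153.7] ray154 [ 504.3 -111.4  154. ]
((348.0, 220.5), (23.0, 32.0), 90.0)
side0 [331.0911271  147.14868106] [316 136  31  24 417] depth med [ 504.4 -107.8  152.1] ray154 [ 502.9 -105.   154. ]
((331.054443359375, 147.0445556640625), (17.730655670166016, 28.284618377685547), 39.28940963745117)
tri [ 504.58584343 -112.26775952  150.55287693] [ 506.12108155 -111.46068481  150.46362553]
yellow [221.1 144.4] 188 [686.3 142.4  50. ] [[627.0, 150.0], [747.0, 143.0], [746.0, 135.0], [627.0, 142.0]]
yellow [212.1 214.9] 351 [526.6 161.6  50. ] [[453.0, 174.0], [603.0, 162.0], [602.0, 150.0], [452.0, 162.0]]
blue [180.6 212.7] 3594 [531.6 230.1  54. ] [[467.0, 312.0], [616.0, 304.0], [601.0, 163.0], [453.0, 175.0]]
blue [ 99. 306.] 139 [336.1 398.5  54. ] [[350.0, 412.0], [350.0, 387.0], [324.0, 385.0], [324.0, 410.0]]
white [48.7 11.6] 566 [1043.1  578.4   16. ] [[1076.0, 653.0], [1074.0, 512.0], [1003.0, 508.0], [1005.0, 647.0]]
white [281.   27.5] 7289 [993.7  -1.8  16. ] [[1071.0, 252.0], [1070.0, -385.0], [93
[... 352 characters left out ...]
[1051.0, -584.0], [1012.0, -543.0]]
white [12.2 14.2] 117 [1037.1  669.3   16. ] [[1040.0, 703.0], [1062.0, 698.0], [1038.0, 627.0], [1016.0, 632.0]]
white [351.6 160.4] 267 [ 654.2 -160.1   16. ] [[665.0, -131.0], [669.0, -189.0], [643.0, -189.0], [640.0, -131.0]]
white [154.1 210.4] 621 [541.2 298.8  16. ] [[513.0, 327.0], [576.0, 322.0], [570.0, 270.0], [507.0, 276.0]]
white [225.9 215.6] 139 [527.6 133.9  16. ] [[541.0, 148.0], [540.0, 120.0], [515.0, 120.0], [515.0, 147.0]]
white [318.4 288.9] 336 [362.5 -72.   16. ] [[384.0, -49.0], [384.0, -94.0], [341.0, -92.0], [341.0, -48.0]]
green [308.8 283.5] 64 [375.6 -49.1  30. ] [[357.0, -32.0], [397.0, -51.0], [389.0, -70.0], [349.0, -51.0]]
```

The pad is at about (504,-112,153.6). Both views agree on that, and the height matches the given value. The press yaw is about -0.081, taken from the lip strip and the pad-to-lip line. From the geometry, the pad ends about (−1.6,−20,−113) from its rest position. I'll shut the fingers and go above the pad, with a +19° turn to line up with the bar.

```bash
python3 -m jog '[30,-28,0,1,0, 60,-55,0,3,0, 90,-82,0,5,0, 120,-109,0,7,0, 150,-136,0,9,0, 180,-163,0,11,0, 210,-190,0,13,0, 240,-217,0,15,0, 270,-244,0,17,0, 300,-271,0,19,0, 330,-298,0,19,0, 360,-325,0,19,0, 385,-348,0,19,0, 410,-370,0,19,0, 430,-388,0,19,0, 445,-401,0,19,0, 455,-410,0,19,0, 460,-415,0,19,0, 460,-415,0,19,0, 460,-415,0,19,0]'
python3 - <<'E'
from cell import *
import numpy as np,cv2
s=read_state(); print({k:s[k] for k in('clock','eef_pos','tool_rot','force','width')})
for n in('side','top'):
    p,d=get_image(n); cv2.imwrite(f'pics/{n}1.png',p)
E
```

```text
clock: 1.82
eef_pos: [503.8, -112.9, 404.6]
tool_rot: [3.141, 0.001, -0.079]
force: [0.0, 0.1, 0.9]
width: -0.2
{'clock': 1.8167, 'eef_pos': array([ 503.76910496, -112.92670199,  404.58451462]), 'tool_rot': array([ 3.14081637e+00,  8.13666065e-04, -7.88410992e-02]), 'force': array([0.02530751, 0.11415362, 0.93992523]), 'width': -0.18274628494897474}
```

View pics/side1.png

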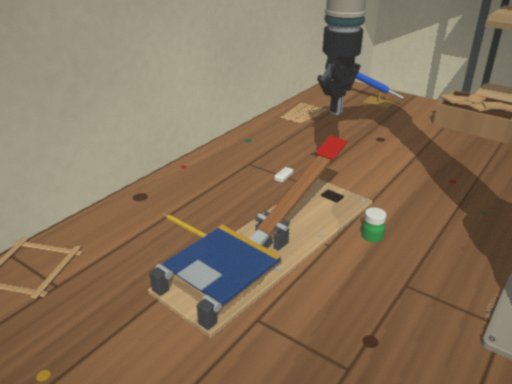

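View pics/top1.png

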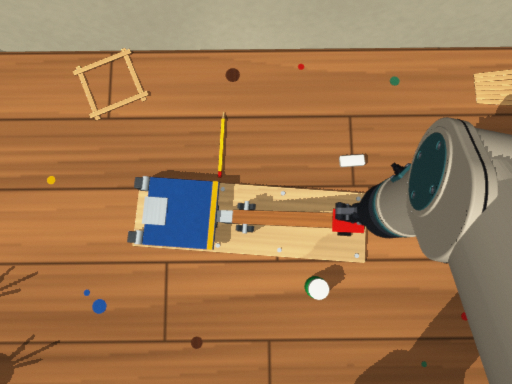

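The closed fingertips show at (337,113) in the side view, straight above the pad. I'll descend to just above contact.

```bash
python3 -m jog '[0,0,20,0,0, 0,0,40,0,0, 0,0,55,0,0, 0,0,65,0,0, 0,0,68,0,0, 0,0,68,0,0]'; python3 -m jog '[0,0,1.5,0,0, 0,0,3,0,0, 0,0,4.5,0,0, 0,0,6,0,0, 0,0,6,0,0, 0,0,6,0,0]'
```

```text
clock: 2.42
eef_pos: [503.9, -112.7, 336.3]
tool_rot: [3.141, 0.001, -0.079]
force: [-0.6, 0.8, 0.4]
width: 0.1
clock: 2.92
eef_pos: [504.3, -111.9, 330.8]
tool_rot: [3.142, -0.0, -0.078]
force: [-0.4, 0.3, -0.5]
width: 0.1
```

```bash
python3 -m jog '[0,0,2,0,0, 0,0,4,0,0, 0,1,6,0,0, 0,2,8,0,0, 0,3,10,0,0, 0,3,10,0,0]'; python3 -m jog '[0,2,4,0,0, 0,3,8,0,0, 0,4,12,0,0, 0,6,16,0,0, 0,7,20,0,0, 0,7,20,0,0, 0,7,20,0,0]'
python3 - <<'E'
from cell import *
import cv2
p,d=get_image('side'); cv2.imwrite('pics/side2.png',p)
E
```

```text
clock: 3.42
eef_pos: [504.2, -114.9, 320.5]
tool_rot: [-3.141, 0.0, -0.078]
force: [0.1, 1.4, 2.3]
width: -0.1
clock: 4.0
eef_pos: [503.9, -122.2, 301.1]
tool_rot: [3.141, -0.001, -0.078]
force: [-0.3, 0.4, 4.7]
width: -0.1
```

View pics/side2.png

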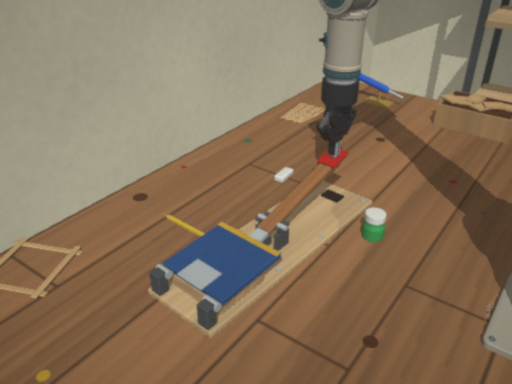

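The pad at (333,158) is going down under the fingertips with about 5 N, centred and still in line. I'll continue along the arc.

```bash
python3 -m jog '[0,1.5,5,0,0, 0,3,10,0,0, 0,4.5,15,0,0, 0,5.5,20,0,0, 0,6.5,25,0,0, 0,7.5,30,0,0, 0,8,35,0,0, 0,8.5,40,0,0, 0,9,45,0,0, 0,9,45,0,0]'; python3 -m jog '[0,0.5,5,0,0, 0,1,10,0,0, 0,1,15,0,0, 0,1,20,0,0, 0,1,25,0,0, 0,1,30,0,0, 0,1,34,0,0, 0,1,34,0,0]'
python3 - <<'E'
from cell import *
import cv2
for n in('side','top'):
    p,d=get_image(n); cv2.imwrite(f'pics/{n}3.png',p)
print(read_state()['force'],read_state()['eef_pos'])
E
```

```text
clock: 4.88
eef_pos: [503.1, -131.1, 255.6]
tool_rot: [3.141, -0.001, -0.078]
force: [-0.2, 0.7, 5.7]
width: 0.2
clock: 5.55
eef_pos: [503.0, -132.0, 221.8]
tool_rot: [3.142, -0.0, -0.078]
force: [-0.0, 0.2, 4.7]
width: 0.2
[0.26904592 0.12234875 5.01711071] [ 502.96283735 -132.00666503  222.09533294]
```

View pics/side3.png

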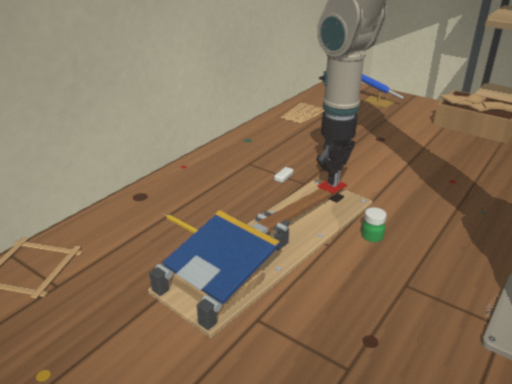

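The flap is up, with its lip edge now at about (248,228), and the pad at (333,187) is just above the stop. The force is about 5 N. I'll make small steps until the force rises on the stop.

```bash
python3 -m jog '[0,0,2,0,0, 0,0,4,0,0, 0,0,6,0,0, 0,0,6,0,0, 0,0,6,0,0]';python3 -m jog '[0,0,1,0,0, 0,0,2,0,0, 0,0,2,0,0, 0,0,2,0,0]'
```

```text
clock: 6.07
eef_pos: [503.0, -131.7, 216.2]
tool_rot: [-3.141, -0.001, -0.078]
force: [0.4, 1.0, 5.1]
width: 0.2
clock: 6.4
eef_pos: [503.1, -131.6, 214.3]
tool_rot: [-3.141, -0.001, -0.077]
force: [0.3, 2.0, 6.0]
width: 0.4
```

```bash
python3 -m jog '[0,0,0.5,0,0, 0,0,1,0,0, 0,0,1,0,0, 0,0,1,0,0]'
```

```text
clock: 6.73
eef_pos: [503.1, -131.6, 213.9]
tool_rot: [-3.141, -0.001, -0.077]
force: [-1.8, 1.6, 11.8]
width: -0.3
```

The force jumped to 11.8 N with almost no travel and the tip at 41 mm, so the lever is on the stop. Now I'll check the flap angle and the surroundings.

```bash
python3 -m jog '[0,0,0.3,0,0, 0,0,0.5,0,0, 0,0,0.5,0,0, 0,0,0.5,0,0]'
python3 - <<'E'
from cell import *
from h import *
for n in('side','top'):
    p,d=get_image(n); c=camera_params(n); cv2.imwrite(f'pics/{n}4.png',p)
    K,T=c['K'],c['T']; h=cv2.cvtColor(p,cv2.COLOR_BGR2HSV)
    m=cv2.inRange(h,(105,150,60),(125,255,255))
    b=max(blobs(m),key=lambda b:b[1][4])[2]
    b=cv2.erode(b.astype(np.uint8),np.ones((3,3)))>0
    P=np.array([T[:3,3]+ray(K,T,u,v)[1]*d[v,u] for v,u in np.argwhere(b) if d[v,u]>0])
    q=P-np.median(P,0); N=np.linalg.svd(q[np.linalg.norm(q,axis=1)<120],full_matrices=False)[2][2]
    print(n,'flap tilt',np.arccos(abs(N[2])),N)
    for nm,lo,hi,z in(('eraser',(0,0,170),(180,60,255),16),('pencil',(22,150,120),(32,255,255),8)):
        for cc,st,mm in blobs(cv2.inRange(h,lo,hi),60):
            if n=='top' and cc[1]>100: print(nm,cc.round(1),st[4])
s=read_state(); print(s['clock'],s['eef_pos'],s['force'])
E
```

```text
clock: 7.07
eef_pos: [503.1, -131.5, 213.8]
tool_rot: [-3.141, -0.001, -0.077]
force: [-2.3, 2.8, 17.0]
width: 0.1
side flap tilt 0.4668316573918105 [-0.23061    -0.38648717  0.89299871]
top flap tilt 0.2508730208134803 [0.02161918 0.24730659 0.96869606]
eraser [351.6 160.4] 271
eraser [398.8 200.2] 70
eraser [151.9 210. ] 565
eraser [225.6 214.8] 146
eraser [386.7 233.9] 74
eraser [318.4 288.9] 338
pencil [221.2 144.3] 189
pencil [206.9 213.1] 372
7.1667 [ 503.04677313 -131.56886647  213.80484439] [-1.06588425  2.2543595  15.97799178]
```

```bash
python3 -c "
import cv2;a=cv2.imread('pics/side4.png')[110:350,120:400];cv2.imwrite('pics/side4c.png',cv2.resize(a,None,fx=2.5,fy=2.5))"
```

```text
(no output)
```

View pics/side4c.png

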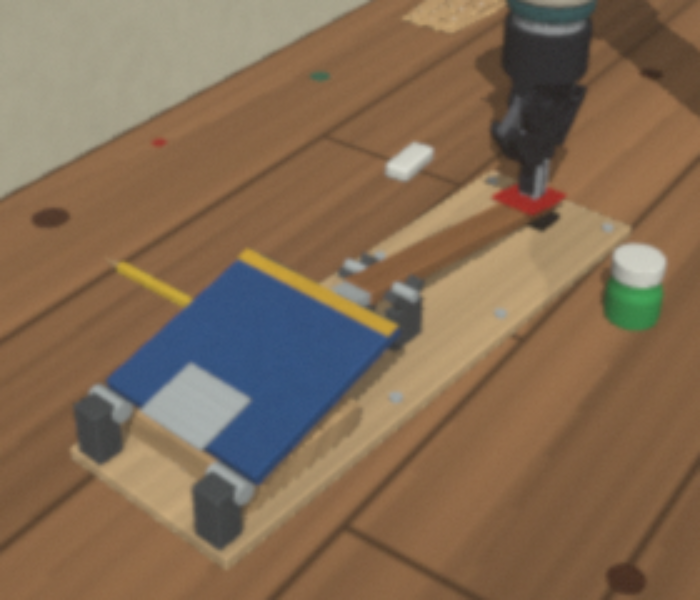

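The top view gives a flap tilt of 0.251 rad in the right direction. The side plane fit, 0.467 rad, tilts the wrong way, so I'll cross-check by triangulating the lip strip.

Run:
```python
from h import *
for tag in('0','4'):
    R=[]
    for n in('top','side'):
        _,_,K,T=load(n+'0'); p=cv2.imread(f'pics/{n}{tag}.png')
        h=cv2.cvtColor(p,cv2.COLOR_BGR2HSV); bl=blobs(cv2.inRange(h,(20,140,110),(34,255,255)),60)
        c=min(bl,key=lambda b:np.hypot(*(b[0]-((210,214) if n=='top' else (248,240)))))
        print(n,c[0],c[1][4]); R.append(ray(K,T,*c[0]))
    (o1,r1),(o2,r2)=R; t=np.linalg.lstsq(np.c_[r1,-r2],o2-o1,rcond=None)[0]
    print(tag,o1+r1*t[0],o2+r2*t[1])
p=cv2.imread('pics/side4.png');h=cv2.cvtColor(p,cv2.COLOR_BGR2HSV)
for b in blobs(cv2.inRange(h,(105,150,60),(125,255,255))): print(b[0],b[1])
```

```text
top [212.03989362 215.12234043] 376
side [249.10780669 241.29739777] 269
0 [525.72338696 161.3116131   53.7671398 ] [525.37369385 161.10221651  53.71178739]
top [206.77979275 213.62176166] 386
side [246.7696793  226.23906706] 343
4 [525.5372724  167.7543833   92.71761524] [525.65387513 167.82486378  92.73762587]
[374.44604317  83.26618705] [362  76  26  16 139]
```

The lip rose from 53.8 to 92.7 mm, which gives about 0.25 rad and agrees with the top view. The odd side fit had picked up the blue screwdriver instead of the flap. Handing in.

```bash
python3 -c "
from cell import *
s=read_state(); print(s['clock'],s['force'],s['eef_pos']); finish_job()"
```

```text
7.1667 [-1.06588425  2.2543595  15.97799178] [ 503.04677313 -131.56886647  213.80484439]
the job is handed in; nothing more can be done
```

I pressed the pad down to its stop with the closed fingertips and handed the job in at 7.2 s, still holding the lever down with the flap up.

**Stop reached:** at the end the fingertips were about 41 mm above the bench, against the 40 mm expected. The force rose from about 5 N to 16 N over the last half millimetre of travel.

**Flap angle:** the top camera gave 0.251 rad. Triangulating the lip strip in both views gave 53.8 → 92.7 mm, also about 0.25 rad.

**Surroundings:**
- The eraser, jar and pencil were at unchanged pixels in the top view.
- The axle looked seated in the side view, but I did not measure its distance from the saddle.
- The tag was hidden under the flap, so I did not check it.

**One check disagreed:** a plane fit to the flap in the side view gave 0.467 rad. It had picked up the blue screwdriver in the background instead of the flap, so I discarded it.

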